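# Sweep the loose specimen-cup caps into the catch tray

### The arm

A 7-joint arm with a two-finger parallel gripper is mounted at the origin on the work surface. World frame = base frame: x ahead of the robot, y to its left, z up, the work surface at z = 0. Lengths are in m, angles in rad, forces in N, time in s.
With the tool pointing down it reaches from about 0.425 to 0.925 m from the base axis. Payload 6.8 kg.
Tool frame: the origin (TCP) lies midway between the tips of the shut fingers; the grasp point (between the pads) lies 19 mm behind it (bot.hold_point_z is the distance from the TCP to the grasp point, in m); z points along the fingers, y is the line along which they close (so a half turn about z gives the same grasp; the last joint's range is limited). The gripper opens to 85 mm and grips with 20 to 120 N. Pads are 22 mm wide; open, the fingers measure 114 mm over their backs; the gripper's body (76 mm by 85 mm) begins 54 mm behind the grasp point. The pads swing forward as they close: fully open they stand 13 mm farther back than shut.
Start: joints at [1.016, 0.477, 0.022, 1.555, -0.011, 1.109, -0.083], TCP at [0.292, -0.609, 0.231] pointing down, gripper open.
Joint ranges: [-2.96, 2.96], [-0.34, 2.1], [-1.41, 1.46], [0.24, 2.44], [-1.37, 4.51], [0.17, 1.92], [-2.96, 2.96]. Speed limits (rad/s): [2.39, 2.39, 3.14, 3.14, 3.14, 3.14, 3.14].

### API

Orientations are given as a unit quaternion [w, x, y, z].
In Python, from station import bot gives the robot as it stands. The module is installed in compiled form; this text tells all that it offers.
- The arm moves only by the tool step_arm, never from a script. Its argument "increments" is a list that holds one entry, the list of rows, each a list of 7 numbers: the opening, from -1 (shut) to 1 (fully open), then the shift along the tool's x, y, z in mm, then the turn, a rotation vector about the tool's x, y, z in degrees. In form: [[[grip, x, y, z, ax, ay, az], ...]]. A call has 1 to 10 rows; each row is the pose to reach, as a shift and turn from the pose commanded when the call began, along the tool's axes at that moment; what a row does not reach only later rows make up. A row lasts 1/12 s, in which the tool goes at most 41.7 mm and 7.16 degrees, less where a joint would pass 70% of its speed; a pose out of reach is approached as far as the arm can. A call with a gripper value outside its range is refused whole. The fingers move at their own pace and stop on an object; "force" is the grip in N (left out, the last holds). Time passes only in rows, so rows that repeat a pose let the fingers close. It gives the time, the measured TCP pose, the force, the opening and the grip force at its end, in the units of the state.
- bot.get_obs(): the state, without advancing time (a new reading comes with each control period).
- bot.read_camera(name): name is "side" or "top" or "wrist"; returns a dict with "image" (420x560x3 uint8, red, green, blue), "camera_matrix" (3x3 intrinsics, pixels), "R" (3x3) and "t" (3): a world point X has camera coordinates R X + t. Camera axes: x right, y down, z forward; pixel columns grow to the right and rows downward; lengths in m; the calibration is good to about 2 mm. A picture is of the moment at which its call begins. There is no depth.
- bot.hand_in(): hands the job in; it is judged then, once.
The state is a dict: "t": time; "q": joint angles; "joint_vel": joint speeds; "joint_torque": joint torques, N m; "eef_pos": TCP position; "tool_rot": TCP orientation; "contact_force": force on the tool from outside, world axes, zero at the start; "torque": the same for the moment, N m; "gripper_width": opening from 0.0 (shut) to 1.0 (fully open); "grasp_force": force on a finger pad.
Only numpy, scipy, OpenCV 4.12 (cv2) and the standard library are available. Lean on these libraries where they do the work, as an engineer would, in place of code of your own. Each camera call takes 0.05 s, during which the arm holds its last target. There are 200 camera calls.

### The job

Clear the lab bench of the three loose screw caps: with the fingertips, sweep them along the bench into the three-sided steel catch tray through its open side, until all three lie flat, still top up, wholly inside the tray. Only push them, never pick one up, and leave the closed specimen cups, the petri dish and everything else on the bench where they are.

Things in the scene. Friction and masses are not known exactly. Their poses are not given: they have to be found in the camera images.
- tray: steel catch tray fixed to the bench: three walls and a paper-thin floor level with the bench (no step). Inside 240 mm wide (its x) by 140 mm deep (its y); walls 8 mm thick, 30 mm high at +x, -x and +y; the -y side is the open mouth. Origin at bench level, mid-inside, which spans x -120 to 120, y -70 (mouth) to 70 mm (back wall). On the robot's left, turned up to 0.3 rad; mouth towards its right
- cap_large: loose round red screw cap lying flat on the bench, top up, 60 mm across and 15 mm high, ribbed rim, about 16 g; origin at the centre of its underside. Slides flat when pushed at the rim
- cap_small_a: loose round red screw cap lying flat on the bench, top up, 46 mm across and 15 mm high, ribbed rim, about 13 g; origin at the centre of its underside. Slides flat when pushed at the rim
- cap_small_b: loose round red screw cap lying flat on the bench, top up, 46 mm across and 15 mm high, ribbed rim, about 13 g; origin at the centre of its underside. Slides flat when pushed at the rim. Identical to cap_small_a
- cup_a: closed see-through specimen cup standing upright, 62 mm tall, 44 mm across (46 mm at its screwed-on red cap); origin at the centre of its underside. Not to be moved
- cup_b: closed see-through specimen cup standing upright, 62 mm tall, 44 mm across (46 mm at its screwed-on red cap); origin at the centre of its underside. Not to be moved
- dish: closed clear petri dish, 56 mm across and 15 mm high; origin at the centre of its underside. Not to be moved
- slide_box: grey closed slide box, 85 (x) by 40 (y) by 25 mm high; origin at the centre of its underside. Not to be moved
- timer: white square bench timer, 60 by 60 by 18 mm high; origin at the centre of its underside. Not to be moved
- marker: white marker pen lying on the bench, 125 mm long along its x axis, 15 mm thick; origin under its middle. Not to be moved

How it is judged:
At the end, for the whole second after the job is handed in: All three caps lie still and flat (within 0.15 rad, top up, underside within 5 mm of the bench) inside the tray's three walls, the whole cap past the line of the mouth (2 mm allowance), and the two cups, dish, slide box, timer and marker are each within 15 mm of where they were (y of cap_large in the frame of tray between -0.042 and 0.07 m and x of cap_large in the frame of tray between -0.12 and 0.12 m and height (world z) of each of cap_large, cap_small_a, cap_small_b below 0.005 m and angle between each of cap_large, cap_small_a, cap_small_b's own z axis and vertical below 0.15 rad and linear speed of each of cap_large, cap_small_a, cap_small_b below 0.01 m/s and y of cap_small_a in the frame of tray between -0.049 and 0.07 m and x of cap_small_a in the frame of tray between -0.12 and 0.12 m and y of cap_small_b in the frame of tray between -0.049 and 0.07 m and x of cap_small_b in the frame of tray between -0.12 and 0.12 m and distance of each of cup_a, cup_b, dish, slide_box, timer, marker from where it was at the start of the episode below 0.015 m); the robot touches nothing.
It fails at once if a loose cap is lifted more than 15 mm off the bench (height (world z) of any of cap_large, cap_small_a, cap_small_b above 0.015 m).
It fails at once if a cup, the dish, slide box, timer or marker is shifted by more than 15 mm (distance of any of cup_a, cup_b, dish, slide_box, timer, marker from where it was at the start of the episode above 0.015 m).
It fails at once if a specimen cup is tipped over (angle between any of cup_a, cup_b's own z axis and vertical above 0.5 rad).
It also fails if it takes over 61 s, if anything falls off the work surface, if the arm or the gripper's body presses on something with over 40 N, if the wrist force passes 120 N, or if a joint passes its speed limit or range.

## Working session

There is one attempt and no reset: what is moved stays moved. The work goes in short steps, Python scripts to look and compute and a tool call to move; the robot and the scene stay as the last step left them, time stands still between calls to the robot, and variables do not carry over. Pictures are saved under pics/ and viewed, at most 10 in all, crops included, and the job is handed in when it is done.

Besides the shell and the picture viewer there is one more tool, called after ">>>" in YAML: its name, and indented under it one key for each argument. step_arm: Moves the arm, as the interface text tells. Its arguments: {"type":"object","properties":{"increments":{"type":"array"},"force":{"type":"number"}},"required":["increments"]}

```bash
mkdir -p pics; python3 - <<'E'
from station import bot
import cv2,numpy as np
o=bot.get_obs();print({k:np.round(o[k],3) for k in('t','eef_pos','tool_rot','gripper_width')})
for n in('top','side'):
    c=bot.read_camera(n);cv2.imwrite(f'pics/{n}0.png',c['image'][:,:,::-1])
    np.savez(f'{n}0.npz',**c);print(n,np.round(c['camera_matrix'],1).tolist(),np.round(-c['R'].T@c['t'],3),np.round(c['R'],2).tolist())
E
```

```text
{'t': np.float64(0.0), 'eef_pos': array([ 0.291, -0.608,  0.23 ]), 'tool_rot': array([-0.001,  0.975,  0.222, -0.   ]), 'gripper_width': np.float64(1.001)}
top [[391.2, 0.0, 283.5], [0.0, 391.2, 210.5], [0.0, 0.0, 1.0]] [0.443 0.034 1.   ] [[-0.01, -1.0, 0.0], [-0.99, 0.01, -0.16], [0.16, -0.0, -0.99]]
side [[410.4, 0.0, 276.6], [0.0, 410.4, 213.5], [0.0, 0.0, 1.0]] [0.181 0.773 0.652] [[-0.88, -0.48, 0.01], [-0.29, 0.52, -0.8], [0.38, -0.71, -0.6]]
```

View pics/top0.png

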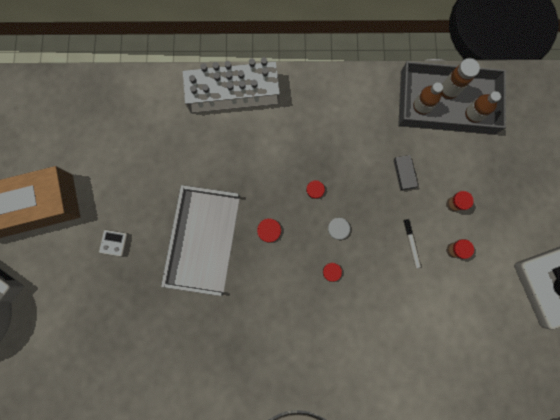

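View pics/side0.png

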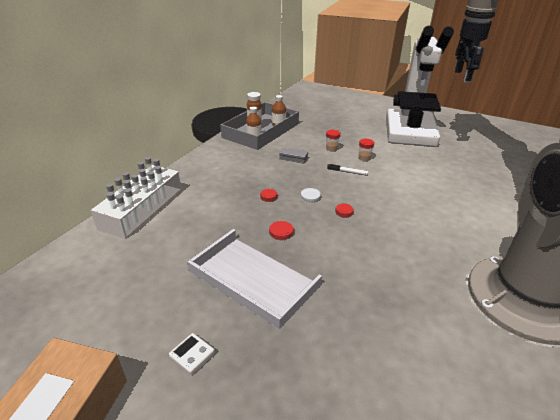

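The top view shows the tray at about (202,240) with its mouth to the right. The large cap is at (269,231), the small caps at (316,190) and (333,272), the dish at (339,229), and the cups at (463,201) and (463,250). The side view shows the same things, with the caps at (281,230), (268,195) and (344,210).

```bash
cat > h.py <<'E'
import numpy as np,cv2
def ray(c,u,v):
    K,R,t=c['camera_matrix'],c['R'],c['t']
    return -R.T@t, R.T@np.linalg.inv(K)@np.array([u,v,1.])
def plane(c,u,v,z):
    o,d=ray(c,u,v);return o+d*(z-o[2])/d[2]
def tri(c1,p1,c2,p2):
    (a,d),(b,e)=ray(c1,*p1),ray(c2,*p2)
    s=np.linalg.lstsq(np.c_[d,-e],b-a,rcond=None)[0]
    P,Q=a+d*s[0],b+e*s[1];return (P+Q)/2,np.linalg.norm(P-Q)
def reds(im,amin=60):
    h=cv2.cvtColor(im,cv2.COLOR_RGB2HSV)
    m=(((h[...,0]<8)|(h[...,0]>172))&(h[...,1]>170)&(h[...,2]>70)).astype(np.uint8)
    n,l,s,c=cv2.connectedComponentsWithStats(m)
    return [(c[i],s[i,4],s[i,2:4]) for i in range(1,n) if s[i,4]>amin]
E
python3 - <<'E'
from h import *
T=dict(np.load('top0.npz'));S=dict(np.load('side0.npz'))
rt=reds(T['image']);rs=reds(S['image'])
for p,a,w in rt:
    best=min(((tri(T,p,S,q)) for q,_,_ in rs),key=lambda r:r[1])
    P=plane(T,*p,.0145);f=391*1.0/(1-.0)
    print('red',p.round(1),a,w,'tri',best[0].round(4),round(best[1],4),'plane',P.round(4))
print([ (q[0].round(1),q[1]) for q in rs])
# other objects, approx px -> bench
for n,p in dict(dish=(339,229),sbox=(406,172),mark0=(407,222),mark1=(418,266),cupa=(463,203),cupb=(463,250)).items(): print(n,plane(T,*p,.01).round(3))
# tray: bright areas near
im=cv2.cvtColor(T['image'],cv2.COLOR_RGB2GRAY)
m=np.zeros_like(im);m[170:310,150:260]=(im[170:310,150:260]>110)
m=cv2.morphologyEx(m,cv2.MORPH_OPEN,np.ones((3,3)))
cs,_=cv2.findContours(m,0,2)
c=max(cs,key=cv2.contourArea);r=cv2.minAreaRect(c);print('tray rect',r,cv2.contourArea(c));
for b in cv2.boxPoints(r):print(b.round(1),plane(T,*b,0).round(4),plane(T,*b,.03).round(4))
cv2.imwrite('pics/traycrop.png',cv2.resize(T['image'][170:310,150:330,::-1],None,fx=4,fy=4,interpolation=cv2.INTER_CUBIC))
E
```

```text
red [315.1 189.2] 231 [17 17] tri [ 0.6593 -0.0537  0.011 ] 0.0013 plane [ 0.6591 -0.0532  0.0145]
red [463.  200.2] 272 [20 18] tri [ 0.6188 -0.4132  0.0555] 0.0018 plane [ 0.6273 -0.4323  0.0145]
red [268.7 230.1] 408 [23 23] tri [0.5542 0.0666 0.0121] 0.0008 plane [0.5543 0.0667 0.0145]
red [463.1 248.6] 293 [21 18] tri [ 0.4999 -0.4036  0.0556] 0.0016 plane [ 0.5032 -0.4223  0.0145]
red [332.  271.9] 246 [17 18] tri [ 0.4476 -0.0916  0.0085] 0.0015 plane [ 0.4482 -0.0907  0.0145]
[(array([332.7, 133.7]), np.int32(94)), (array([366.2, 142.9]), np.int32(104)), (array([268.2, 194.2]), np.int32(143)), (array([344.1, 209.9]), np.int32(178)), (array([280.6, 228.9]), np.int32(295))]
dish [ 0.556 -0.112  0.01 ]
sbox [ 0.704 -0.292  0.01 ]
mark0 [ 0.573 -0.286  0.01 ]
mark1 [ 0.461 -0.307  0.01 ]
cupa [ 0.621 -0.434  0.01 ]
cupb [ 0.5   -0.424  0.01 ]
tray rect ((206.53297424316406, 241.34324645996094), (49.648040771484375, 94.28901672363281), 9.5829439163208) 4408.5
[174.2 283.7] [0.4226 0.3048 0.    ] [0.4232 0.2967 0.03  ]
[189.9 190.7] [0.6608 0.2725 0.    ] [0.6543 0.2653 0.03  ]
[238.9 199. ] [0.6378 0.1446 0.    ] [0.632  0.1413 0.03  ]
[223.2 292. ] [0.4011 0.1816 0.    ] [0.4024 0.1772 0.03  ]
```

View pics/traycrop.png

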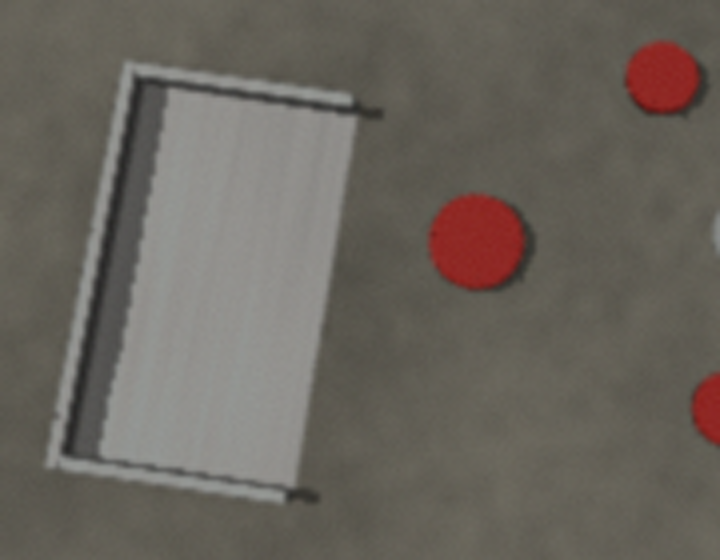

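The crop shows the mouth edge of the floor running from crop (358,115) to (297,489). That is about (0.638,0.144) to (0.401,0.180) on the bench, 240 mm long as it should be, so the tray yaw is about −0.154 rad. All caps triangulate to about 9–12 mm high, which agrees with the 15 mm given.

Plan: use the half-open fingers as a two-prong fork and push each cap along tool x, the large one first.

>>> step_arm:
  increments:
    - [[-0.15,51,-44,0,0,0,-7],[-0.15,103,-87,0,0,0,-14],[-0.15,154,-131,0,0,0,-21],[-0.15,206,-175,0,0,0,-28],[-0.15,257,-218,0,0,0,-35],[-0.15,308,-262,0,0,0,-42],[-0.15,360,-306,0,0,0,-49],[-0.15,411,-350,0,0,0,-56],[-0.15,463,-393,0,0,0,-63],[-0.15,514,-437,0,0,0,-70]]

```text
t: 0.93
eef_pos: [0.4615, -0.2263, 0.2312]
tool_rot: [-0.0, 0.67, 0.743, -0.0]
contact_force: [1.3, -0.5, -0.5]
gripper_width: 0.424
grasp_force: 0.0
```

```bash
cat > g.py <<'E'
# usage: g.py x y z yawdeg : tool-frame shift (mm) and turn (deg) to go there, tool down, tool x at yaw
import sys;from h import *;from station import bot;from scipy.spatial.transform import Rotation as Ro
def go(x,y,z,yaw):
    o=bot.get_obs();q=np.array(o['tool_rot']);R=Ro.from_quat(q[[1,2,3,0]])
    D=Ro.from_euler('z',yaw,degrees=True)*Ro.from_euler('x',180,degrees=True)
    print('t',round(float(o['t']),2),'at',np.round(o['eef_pos'],4),'w',round(float(o['gripper_width']),2),'F',np.round(o['contact_force'],1))
    print('shift',(R.inv().apply(np.array([x,y,z])-o['eef_pos'])*1e3).round(1),'turn',np.degrees((R.inv()*D).as_rotvec()).round(2),'q',np.round(o['q'],2))
if __name__=='__main__':go(*map(float,sys.argv[1:]))
E
python3 g.py .565 .008 .06 100.4
```

```text
t 0.93 at [ 0.4615 -0.2263  0.2312] w 0.42 F [ 1.3 -0.5 -0.5]
shift [222.3 127.2 171.1] turn [-0.02  0.01 -4.47] q [ 0.67  0.24 -0.39  1.91  0.11  1.01  0.34]
```

>>> step_arm:
  increments:
    - [[-0.15,28,16,21,0,0,-0.5],[-0.15,56,32,42,0,0,-1],[-0.15,83,48,64,0,0,-2],[-0.15,111,64,86,0,0,-3],[-0.15,139,80,107,0,0,-4],[-0.15,167,96,128,0,0,-4.5],[-0.15,195,112,150,0,0,-4.5],[-0.15,222,127,171,0,0,-4.5],[-0.15,222,127,171,0,0,-4.5]]

```text
t: 1.68
eef_pos: [0.5655, 0.0131, 0.0567]
tool_rot: [-0.003, 0.639, 0.769, 0.001]
contact_force: [-0.0, 1.0, 0.1]
gripper_width: 0.426
grasp_force: 0.0
```

```bash
python3 g.py .565 .008 .004 100.4; python3 - <<'E'
from h import *;from station import bot
c=bot.read_camera('top');cv2.imwrite('pics/a1.png',cv2.resize(c['image'][130:330,150:400,::-1],None,fx=3,fy=3))
c=bot.read_camera('wrist');cv2.imwrite('pics/w1.png',c['image'][:,:,::-1])
E
```

```text
t 1.68 at [0.5655 0.0131 0.0567] w 0.43 F [-0.   1.   0.1]
shift [-5.2 -1.3 52.7] turn [-0.16 -0.31  0.19] q [ 0.19  0.56 -0.41  1.93  0.32  0.72 -0.23]
```

View pics/w1.png

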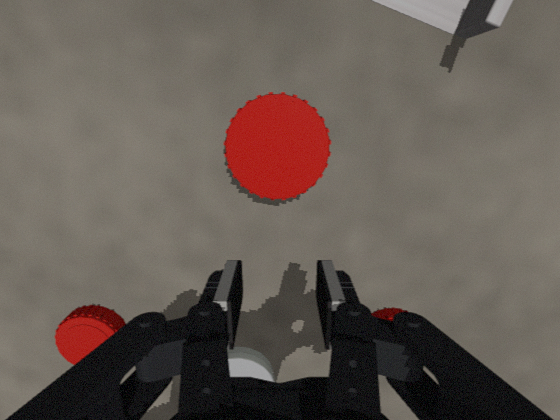

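The wrist picture shows the large cap at (277,147), centred between the fingertips at columns 235 and 323. I'll descend and then push.

>>> step_arm:
  increments:
    - [[-0.15,-4,0,15,0,0,0],[-0.15,-4,0,30,0,0,0],[-0.15,-4,0,43,0,0,0],[-0.15,-4,0,51,0,0,0],[-0.15,-4,0,52,0,0,0],[-0.15,-4,0,52,0,0,0]]

```text
t: 2.28
eef_pos: [0.5666, 0.0007, 0.0082]
tool_rot: [-0.0, 0.642, 0.766, -0.0]
contact_force: [-1.4, 0.2, 0.5]
gripper_width: 0.423
grasp_force: 0.0
```

```bash
python3 g.py .525 .2236 .004 100.4
```

```text
t 2.28 at [0.5666 0.0007 0.0082] w 0.42 F [-1.4  0.2  0.5]
shift [226.8  -1.9   4.2] turn [-0.04  0.01 -0.34] q [ 0.17  0.63 -0.37  1.95  0.37  0.63 -0.26]
```

>>> step_arm:
  increments:
    - [[-0.15,4,0,3,0,0,0],[-0.15,14,0,3,0,0,0],[-0.15,26,0,3,0,0,0],[-0.15,38,0,3,0,0,0],[-0.15,50,0,3,0,0,0],[-0.15,62,0,3,0,0,0],[-0.15,74,-1,3,0,0,0],[-0.15,86,-1,3,0,0,0],[-0.15,98,-1,3,0,0,0],[-0.15,110,-1,3,0,0,0]]

```text
t: 3.12
eef_pos: [0.5462, 0.1106, 0.0053]
tool_rot: [0.0, 0.642, 0.767, -0.0]
contact_force: [0.5, -0.0, -0.7]
gripper_width: 0.43
grasp_force: 0.2
```

```bash
python3 g.py .525 .2236 .005 100.4; cat > c.py <<'E'
from h import *;from station import bot
c=bot.read_camera('top');u=np.array([.988,-.154]);v=np.array([.154,.988])
for p,a,w in reds(c['image'],20):
    P=plane(c,*p,.0145);d=P[:2]-[.530,.231];print(p.round(0),a,w,P.round(4),'tray uv',round(d@u,4),round(d@v,4))
np.savez('last.npz',**c)
E
python3 c.py
```

```text
t 3.12 at [0.5462 0.1106 0.0053] w 0.43 F [ 0.5 -0.  -0.7]
shift [115.   -1.1   0.3] turn [-0.    0.   -0.29] q [-0.03  0.63 -0.36  1.97  0.37  0.61 -0.46]
[315. 189.] 231 [17 17] [ 0.6591 -0.0531  0.0145] tray uv 0.1713 -0.2608
[463. 200.] 274 [20 18] [ 0.6272 -0.4318  0.0145] tray uv 0.1981 -0.6399
[463. 249.] 291 [21 18] [ 0.5033 -0.4224  0.0145] tray uv 0.0743 -0.6496
[333. 269.] 137 [16 14] [ 0.4553 -0.0942  0.0145] tray uv -0.0238 -0.3328
```

>>> step_arm:
  increments:
    - [[-0.15,12,0,0,0,0,0],[-0.15,24,0,0,0,0,0],[-0.15,36,0,0,0,0,0],[-0.15,48,-1,0,0,0,0],[-0.15,60,-1,0,0,0,0],[-0.15,72,-1,0,0,0,0],[-0.15,84,-1,0,0,0,0],[-0.15,95,-1,0,0,0,0],[-0.15,102,-1,0,0,0,0],[-0.15,106,-1,0,0,0,0]]

```text
t: 4.0
eef_pos: [0.5266, 0.2151, 0.0054]
tool_rot: [-0.0, 0.642, 0.767, 0.0]
contact_force: [0.8, -0.3, 0.3]
gripper_width: 0.424
grasp_force: 0.1
```

```bash
python3 g.py .525 .2236 .005 100.4; python3 - <<'E'
from h import *;from station import bot
c=bot.read_camera('wrist')
u=np.array([.988,-.154]);v=np.array([.154,.988])
for p,a,w in reds(c['image'],200):
    P=plane(c,*p,.0145);d=P[:2]-[.530,.231];print(p.round(0),a,w,P.round(4),'uv',round(d@u,4),round(d@v,4))
E
```

```text
t 4.0 at [0.5266 0.2151 0.0054] w 0.42 F [ 0.8 -0.3  0.3]
shift [ 8.6 -0.1  0.4] turn [ 0.01 -0.03 -0.22] q [-0.22  0.64 -0.36  1.94  0.37  0.62 -0.64]
[279. 209.] 14007 [139 135] [0.5202 0.2516 0.0145] uv -0.0128 0.0189
```

The large cap is at tray (−13, 19) mm. Next I back off, rise and go to the far small cap.

>>> step_arm:
  increments:
    - [[-0.15,-8,0,0,0,0,0],[-0.15,-24,0,0,0,0,0],[-0.15,-36,0,-20,0,0,0],[-0.34,-50,0,-50,0,0,0],[-0.34,-80,15,-65,0,0,0],[-0.34,-115,30,-65,0,0,-1],[-0.34,-150,46,-65,0,0,-2],[-0.34,-185,60,-65,0,0,-3],[-0.34,-220,72,-65,0,0,-4],[-0.34,-255,80,-65,0,0,-5]]

```text
t: 4.88
eef_pos: [0.6513, -0.0276, 0.0703]
tool_rot: [0.0, 0.609, 0.793, -0.0]
contact_force: [0.9, 0.2, 0.5]
gripper_width: 0.331
grasp_force: 0.0
```

```bash
python3 g.py .673 -.104 .05 105.5
```

```text
t 4.88 at [ 0.6513 -0.0276  0.0703] w 0.33 F [0.9 0.2 0.5]
shift [-79.4   1.1  20.4] turn [ 0.01  0.06 -0.48] q [ 0.23  0.65 -0.4   1.71  0.32  0.84 -0.05]
```

>>> step_arm:
  increments:
    - [[-0.34,-20,0,0,0,0,0],[-0.34,-45,1,0,0,0,-0.5],[-0.34,-65,1,8,0,0,-0.5],[-0.34,-78,1,16,0,0,-0.5],[-0.34,-80,1,20,0,0,-0.5],[-0.34,-80,1,20,0,0,-0.5],[-0.34,-80,1,20,0,0,-0.5]]

```text
t: 5.47
eef_pos: [0.6715, -0.0991, 0.0498]
tool_rot: [-0.001, 0.604, 0.797, 0.0]
contact_force: [-0.4, 0.9, -0.6]
gripper_width: 0.327
grasp_force: 0.0
```

```bash
python3 g.py .673 -.104 .005 105.5; python3 - <<'E'
from h import *;from station import bot
c=bot.read_camera('wrist')
u=np.array([.988,-.154]);v=np.array([.154,.988])
for p,a,w in reds(c['image'],200):
    P=plane(c,*p,.0145);d=P[:2]-[.530,.231];print(p.round(0),a,w,P.round(4),'uv',round(d@u,4),round(d@v,4))
c=bot.read_camera('top');np.savez('last.npz',**c)
for p,a,w in reds(c['image'],50):print('top',plane(c,*p,.0145).round(4),a)
E
```

```text
t 5.47 at [ 0.6715 -0.0991  0.0498] w 0.33 F [-0.4  0.9 -0.6]
shift [-5.2  0.2 44.8] turn [-0.06 -0.09  0.16] q [ 0.32  0.71 -0.39  1.65  0.33  0.85  0.07]
[278. 168.] 5373 [84 85] [ 0.6589 -0.0543  0.0145] uv 0.1713 -0.262
top [ 0.6592 -0.0532  0.0145] 231
top [ 0.6273 -0.4318  0.0145] 276
top [0.5209 0.2506 0.0145] 396
top [ 0.4484 -0.0907  0.0145] 251
```

>>> step_arm:
  increments:
    - [[-0.34,-4,0,14,0,0,0],[-0.34,-4,0,28,0,0,0],[-0.34,-4,0,39,0,0,0],[-0.34,-4,0,44,0,0,0],[-0.34,-3,0,45,0,0,0],[-0.34,6,0,45,0,0,0],[-0.34,18,0,45,0,0,0],[-0.34,30,0,45,0,0,0],[-0.34,42,0,45,0,0,0],[-0.34,54,0,45,0,0,0]]

```text
t: 6.4
eef_pos: [0.6576, -0.0462, 0.0059]
tool_rot: [0.0, 0.604, 0.797, 0.0]
contact_force: [0.2, 0.1, -0.1]
gripper_width: 0.331
grasp_force: 0.1
```

```bash
python3 g.py .587 .2055 .005 105.5
```

```text
t 6.4 at [ 0.6576 -0.0462  0.0059] w 0.33 F [ 0.2  0.1 -0.1]
shift [2.614e+02 1.000e-01 1.000e+00] turn [ 0.06 -0.02  0.18] q [ 0.23  0.74 -0.36  1.72  0.36  0.75 -0.04]
```

>>> step_arm:
  increments:
    - [[-0.34,12,0,0,0,0,0],[-0.34,24,0,0,0,0,0],[-0.34,36,0,0,0,0,0],[-0.34,48,0,0,0,0,0],[-0.34,60,0,0,0,0,0],[-0.34,72,0,0,0,0,0],[-0.34,84,0,0,0,0,0],[-0.34,96,0,0,0,0,0],[-0.34,108,0,0,0,0,0],[-0.34,120,0,0,0,0,0]]

```text
t: 7.23
eef_pos: [0.6251, 0.0682, 0.0053]
tool_rot: [0.0, 0.605, 0.797, -0.0]
contact_force: [-0.1, 0.6, 0.1]
gripper_width: 0.335
grasp_force: 0.1
```

```bash
cat > w.py <<'E'
from h import *;from station import bot
c=bot.read_camera('wrist')
u=np.array([.988,-.154]);v=np.array([.154,.988])
for p,a,w in reds(c['image'],400):
    P=plane(c,*p,.0145);d=P[:2]-[.530,.231];print(p.round(0),a,w,P.round(4),'uv',round(d@u,4),round(d@v,4))
cv2.imwrite('pics/w_last.png',c['image'][:,:,::-1])
E
python3 g.py .587 .2055 .005 105.5; python3 w.py
```

```text
t 7.23 at [0.6251 0.0682 0.0053] w 0.34 F [-0.1  0.6  0.1]
shift [142.5   0.2   0.3] turn [0.  0.  0.1] q [ 0.06  0.71 -0.36  1.79  0.36  0.71 -0.23]
[279. 222.] 8394 [106 104] [0.6169 0.0983 0.0145] uv 0.1062 -0.1177
```

View pics/w_last.png

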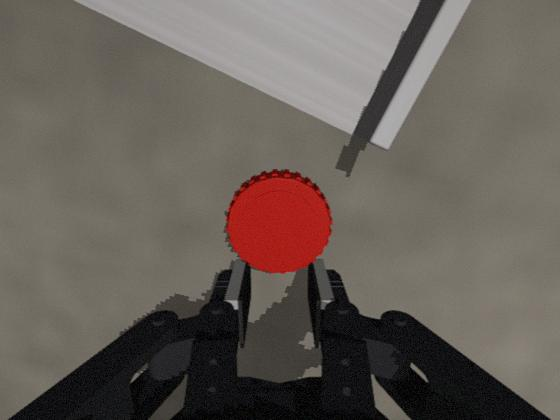

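The cap sits at (279,222) in the fork and the inner corner of the wall is at about (357,142). That leaves a few mm for the finger, so I'll drift 4 mm to the left while entering.

>>> step_arm:
  increments:
    - [[-0.34,12,-1,0,0,0,0],[-0.34,24,-2,0,0,0,0],[-0.34,36,-3,0,0,0,0],[-0.34,48,-4,0,0,0,0],[-0.34,60,-4,0,0,0,0],[-0.34,72,-4,0,0,0,0],[-0.34,84,-3,0,0,0,0],[-0.34,95,-2,0,0,0,0],[-0.34,102,-1,0,0,0,0],[-0.34,106,-1,0,0,0,0]]

```text
t: 8.12
eef_pos: [0.5959, 0.1708, 0.0054]
tool_rot: [-0.0, 0.604, 0.797, 0.0]
contact_force: [0.5, 0.4, 0.1]
gripper_width: 0.331
grasp_force: 0.1
```

```bash
python3 g.py .587 .2055 .005 105.5; python3 w.py
```

```text
t 8.12 at [0.5959 0.1708 0.0054] w 0.33 F [0.5 0.4 0.1]
shift [35.8  0.8  0.4] turn [ 0.03 -0.04  0.19] q [-0.11  0.7  -0.36  1.82  0.36  0.69 -0.4 ]
[144.  64.] 18862 [164 143] [0.521  0.2488 0.0145] uv -0.0116 0.0162
[279. 222.] 8145 [106 103] [0.5877 0.2006 0.0145] uv 0.0616 -0.0211
```

View pics/w_last.png

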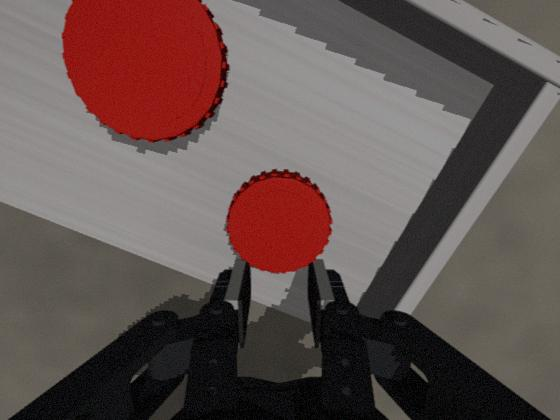

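The small cap, at (279,222), is inside the tray and clear of the large cap. I push 18 mm further, then back off towards the last cap.

>>> step_arm:
  increments:
    - [[-0.34,9,0,0,0,0,0],[-0.34,15,0,0,0,0,0],[-0.34,18,0,0,0,0,0],[-0.34,18,0,0,0,0,0],[-0.34,8,0,0,0,0,0],[-0.34,-8,0,0,0,0,0],[-0.34,-20,0,-25,0,0,1],[-0.34,-34,-10,-50,0,0,2],[-0.34,-60,-30,-65,0,0,4],[-0.34,-90,-52,-65,0,0,6]]

```text
t: 9.0
eef_pos: [0.5728, 0.0683, 0.0738]
tool_rot: [0.002, 0.646, 0.764, 0.003]
contact_force: [0.6, -1.2, -0.2]
gripper_width: 0.331
grasp_force: 0.0
```

```bash
python3 g.py .447 -.146 .05 89.2; python3 w.py
```

```text
t 9.0 at [0.5728 0.0683 0.0738] w 0.33 F [ 0.6 -1.2 -0.2]
shift [-190.4 -159.9   22.6] turn [ 0.4  -0.08 10.38] q [ 0.07  0.54 -0.38  1.9   0.28  0.74 -0.31]
[340.  11.] 1609 [78 31] [0.5853 0.2009 0.0145] uv 0.0592 -0.0212
```

>>> step_arm:
  increments:
    - [[-0.34,-25,-21,0,0,0,1.5],[-0.34,-50,-42,0,0,0,3],[-0.34,-75,-63,0,0,0,4.5],[-0.34,-100,-84,0,0,0,6],[-0.34,-125,-105,5,0,0,7.5],[-0.34,-150,-126,10,0,0,9],[-0.34,-172,-145,16,0,0,10.4],[-0.34,-187,-157,22,0,0,10.4],[-0.34,-190,-160,23,0,0,10.4],[-0.34,-190,-160,23,0,0,10.4]]

```text
t: 9.88
eef_pos: [0.4425, -0.148, 0.0469]
tool_rot: [-0.0, 0.713, 0.701, -0.001]
contact_force: [0.9, -0.1, -0.4]
gripper_width: 0.33
grasp_force: 0.0
```

```bash
python3 g.py .447 -.142 .005 89.2; python3 w.py;python3 c.py
```

```text
t 9.88 at [ 0.4425 -0.148   0.0469] w 0.33 F [ 0.9 -0.1 -0.4]
shift [ 6.1  4.5 41.9] turn [-0.1   0.04 -0.24] q [ 0.45  0.44 -0.31  2.17  0.25  0.57 -0.06]
[286. 151.] 5785 [87 89] [ 0.4476 -0.0917  0.0145] uv -0.0317 -0.3315
[463. 200.] 281 [20 18] [ 0.6271 -0.4316  0.0145] tray uv 0.198 -0.6397
[210. 219.] 216 [16 16] [0.583  0.2168 0.0145] tray uv 0.0545 -0.0059
[196. 244.] 393 [22 23] [0.521  0.2507 0.0145] tray uv -0.0119 0.0181
[463. 249.] 294 [21 18] [ 0.5034 -0.4223  0.0145] tray uv 0.0743 -0.6496
[332. 272.] 249 [17 18] [ 0.4484 -0.0906  0.0145] tray uv -0.031 -0.3303
```

>>> step_arm:
  increments:
    - [[-0.34,0,5,12,0,0,0],[-0.34,0,5,25,0,0,0],[-0.34,0,5,36,0,0,0],[-0.34,0,5,41,0,0,0],[-0.34,2,5,42,0,0,0],[-0.34,12,5,42,0,0,0],[-0.34,24,5,42,0,0,0],[-0.34,36,5,42,0,0,0],[-0.34,48,5,42,0,0,0],[-0.34,60,5,42,0,0,0]]

```text
t: 10.82
eef_pos: [0.4503, -0.0843, 0.006]
tool_rot: [0.0, 0.712, 0.702, 0.0]
contact_force: [-0.6, 0.2, -0.1]
gripper_width: 0.325
grasp_force: 0.0
```

```bash
python3 g.py .451 .214 .005 89.2; python3 w.py
```

```text
t 10.82 at [ 0.4503 -0.0843  0.006 ] w 0.32 F [-0.6  0.2 -0.1]
shift [298.3  -3.3   1. ] turn [ 0.06 -0.01  0.04] q [ 0.27  0.51 -0.27  2.2   0.3   0.46 -0.24]
[279. 221.] 8310 [105 104] [ 0.4509 -0.0529  0.0145] uv -0.0344 -0.2927
```

>>> step_arm:
  increments:
    - [[-0.34,13,0,1,0,0,0],[-0.34,26,0,1,0,0,0],[-0.34,39,0,1,0,0,0],[-0.34,52,0,1,0,0,0],[-0.34,65,0,1,0,0,0],[-0.34,78,0,1,0,0,0],[-0.34,91,-1,1,0,0,0],[-0.34,104,-1,1,0,0,0],[-0.34,117,-1,1,0,0,0],[-0.34,130,-1,1,0,0,0]]

```text
t: 11.7
eef_pos: [0.4509, 0.0452, 0.0049]
tool_rot: [0.0, 0.712, 0.702, 0.0]
contact_force: [-0.4, 0.2, 0.6]
gripper_width: 0.329
grasp_force: 0.0
```

>>> step_arm:
  increments:
    - [[-0.34,13,0,0,0,0,0],[-0.34,26,0,0,0,0,0],[-0.34,39,0,0,0,0,0],[-0.34,52,0,0,0,0,0],[-0.34,65,0,0,0,0,0],[-0.34,77,0,0,0,0,0],[-0.34,88,0,0,0,0,0],[-0.34,96,0,0,0,0,0],[-0.34,100,0,0,0,0,0],[-0.34,100,0,0,0,0,0]]

```text
t: 12.53
eef_pos: [0.4522, 0.1452, 0.0044]
tool_rot: [-0.0, 0.712, 0.703, 0.0]
contact_force: [-0.2, -0.4, 0.5]
gripper_width: 0.331
grasp_force: 0.0
```

```bash
python3 g.py .451 .214 .005 89.2; python3 w.py
```

```text
t 12.53 at [0.4522 0.1452 0.0044] w 0.33 F [-0.2 -0.4  0.5]
shift [68.8 -2.  -0.6] turn [ 0.02 -0.03  0.08] q [-0.23  0.53 -0.25  2.17  0.28  0.48 -0.71]
[458.  51.] 15956 [167 120] [0.5206 0.2439 0.0145] uv -0.0113 0.0113
[554. 138.] 604 [13 69] [0.5645 0.2116 0.0145] uv 0.0371 -0.0139
[279. 221.] 8422 [106 105] [0.4527 0.1773 0.0145] uv -0.0681 -0.065
```

View pics/w_last.png

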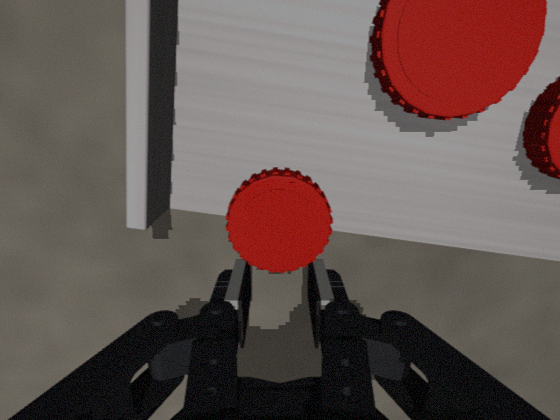

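The cap at (279,221) is crossing the mouth and is clear of the wall end at (148,225) and of the other caps. I push 62 mm further, then withdraw.

>>> step_arm:
  increments:
    - [[-0.34,12,0,0,0,0,0],[-0.34,24,0,0,0,0,0],[-0.34,36,-1,0,0,0,0],[-0.34,47,-1,0,0,0,0],[-0.34,56,-2,0,0,0,0],[-0.34,61,-2,0,0,0,0],[-0.34,62,-2,0,0,0,0],[-0.34,62,-2,0,0,0,0]]

```text
t: 13.25
eef_pos: [0.4509, 0.2065, 0.0043]
tool_rot: [0.0, 0.712, 0.702, -0.0]
contact_force: [-0.7, -0.1, 0.2]
gripper_width: 0.33
grasp_force: 0.0
```

>>> step_arm:
  increments:
    - [[-0.34,-10,0,0,0,0,0],[-0.34,-30,0,0,0,0,0],[-0.34,-45,0,-20,0,0,0],[-0.34,-65,0,-50,0,0,0],[-0.34,-95,0,-80,0,0,0],[-0.34,-125,0,-110,0,0,0],[-0.34,-160,0,-140,0,0,0],[-0.34,-195,0,-150,0,0,0],[-0.34,-220,0,-150,0,0,0],[-0.34,-220,0,-150,0,0,0]]

```text
t: 14.08
eef_pos: [0.4471, -0.0214, 0.1551]
tool_rot: [0.002, 0.716, 0.698, -0.001]
contact_force: [0.1, 0.1, -0.1]
gripper_width: 0.33
grasp_force: 0.0
```

```bash
python3 c.py; python3 - <<'E'
from h import *;from station import bot
S0=dict(np.load('side0.npz'));T=dict(np.load('last.npz'));s=bot.read_camera('side')
for p,a,w in reds(T['image'],100):
    b=min((tri(T,p,s,q[0]) for q in reds(s['image'])),key=lambda r:r[1]);print(b[0].round(4),round(b[1],4))
T0=dict(np.load('top0.npz'))['image']
for n,(x,y) in dict(dish=(339,229),sbox=(406,172),mark=(412,243),timer=(113,243),cupa=(463,203),cupb=(463,250)).items():
    f=lambda i:cv2.cvtColor(i,cv2.COLOR_RGB2GRAY)
    r=cv2.matchTemplate(f(T['image'])[y-40:y+40,x-40:x+40],f(T0)[y-26:y+26,x-26:x+26],cv2.TM_CCOEFF_NORMED)
    print(n,np.subtract(cv2.minMaxLoc(r)[3],14),round(float(r.max()),2))
cv2.imwrite('pics/fin.png',np.vstack([cv2.resize(T['image'][:,:,::-1],None,fx=1,fy=1)]))
E
```

```text
[463. 200.] 278 [20 18] [ 0.6272 -0.4315  0.0145] tray uv 0.1981 -0.6396
[210. 219.] 215 [16 16] [0.5831 0.2167 0.0145] tray uv 0.0546 -0.0059
[196. 244.] 394 [22 23] [0.521  0.2506 0.0145] tray uv -0.0119 0.018
[463. 249.] 296 [21 19] [ 0.503  -0.4224  0.0145] tray uv 0.0739 -0.6497
[200. 272.] 231 [17 18] [0.452  0.2379 0.0145] tray uv -0.0781 -0.0052
[ 0.9949 -1.0741 -1.4824] 0.2172
[0.583  0.217  0.0116] 0.001
[0.5209 0.2511 0.0115] 0.0009
[ 0.6925 -0.6553 -0.841 ] 0.4095
[0.4516 0.2385 0.011 ] 0.0008
dish [-1 -3] 0.61
sbox [0 0] 0.99
mark [0 0] 0.98
timer [0 0] 1.0
cupa [0 0] 1.0
cupb [0 0] 1.0
```

View pics/fin.png

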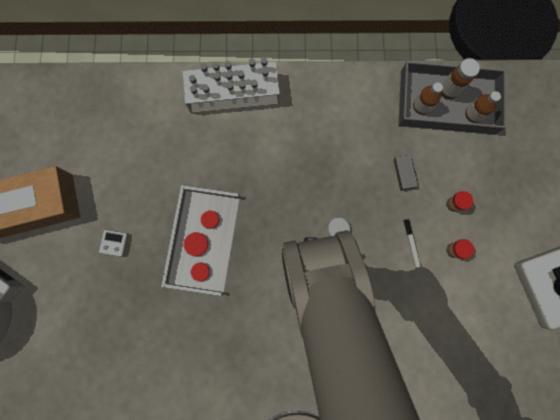

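All three caps are inside the tray, at pixels (210,219), (196,244) and (200,272). The slide box, marker, timer and cups have not shifted in the picture. The dish at (339,229) is partly hidden by the arm, but its visible edge is in place.

```bash
python3 -c "
from station import bot
print(bot.hand_in())"
```

```text
the job is handed in; nothing more can be done
None
```

I swept all three caps into the tray and handed the job in at about 14 s; the last pictures put them flat, 44 mm or more past the mouth line at their centres, with nothing else visibly moved (dish half hidden by the arm), and the hand-in returned no verdict.

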